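# Close a plaster mould press and tighten it with a click wrench

## Task

Lay the loose plaster mould half squarely (set it down, do not drop it) on top of the half in the green press, edges in line, and let go of it; then swing the steel bar fully across over the mould, until it stops round the stud. Then turn the click wrench clockwise (seen from above) until the nut is down and the wrench handle breaks over at its hinge, stop there without forcing it on so that the brass washer is not dragged round, and let go, leaving the nut tight. Leave the two tubs and the tape roll where they are.

Things in the scene. Friction and masses are not known exactly. Their poses are not given: they have to be found in the camera images.
- upper_half: Loose upper half of a plaster mould: a plain off-white block 56 (its x) x 120 (its y) x 40 mm high, 0.3 kg, with two thin blue bands round it, lying flat on the table at the robot's left. Origin: centre of its underside. Either way round is right. Grasp it across its 56 mm.
- press: Fixed green mould press, base 130 (x) x 270 (y) x 15 mm; place and yaw vary. Origin: centre of the base's underside, z up. In its frame: lower mould half (56 x 120 mm, long along y, top at z = 50 mm) at the centre between two 8 mm wide steel stops up to z = 27 mm; bar's pivot post at x = 0, y = +105 mm (to z = 115 mm); stud with nut and wrench at x = 0, y = -105 mm (to z = 140 mm).
- lower_half_top (a point): Centre of the top face of the lower mould half, where the centre of the underside of the upper half belongs; axes as the press.
- bar_body (a joint): Angle of the steel swing bar about its upright pivot (rad). 0 = closed: from the pivot along the press's -y, hooked round the stud, hard stop. Starts 1.25 to 1.6 open, swung out on the robot's side: at angle a it is turned by a clockwise seen from above, so it closes counter-clockwise. Stays where it is left; about 1 N at its handle moves it.
- bar_handle (a point): Middle (134 mm above the table) of the upright red handle on the bar, 120 mm from the pivot axis: a post 20 mm across (26 mm at its head), from 110 to 158 mm above the table. The bar itself is 26 mm wide, 235 mm long from the pivot, from 94 to 106 mm above the table, so 4 mm clear of the upper mould half when that is in place.
- nut_axis (a point): Point on the vertical axis of the nut, at the height of the wrench (128.5 mm above the table). Its own +x axis points along the wrench head towards the handle.
- wrench_grip (a point): Middle of the black grip of the click wrench, 170 mm from the nut axis when straight; grip 100 mm long, 24 wide, 22 high, level, its middle 128.5 mm above the table, free underneath. Its x axis points outwards along the handle. The wrench stays on the nut; its handle points to the right of the press and moves towards the robot as the nut is tightened.
- nut_body (a joint): Turn of the nut, with the wrench head, relative to the washer (rad), growing clockwise seen from above. Starts at 0 to 0.25 and meets its seat (stop) at 0.8. Turns with about 2.5 N at the grip and stays where it is left; pulling the wrench back loosens it again. Tight means above 0.7.
- wrench_body (a joint): Bend of the wrench handle at its break-over hinge, 35 mm from the nut axis (rad): 0 = straight, 0.22 = stop, growing clockwise. Straight until the nut is seated, then breaks over at about 8 N across the grip and yields at that force to its stop; straightens by itself when let go. Broken over means over 0.1. Beyond the stop the force rises, and at about 18 N the washer is dragged round (overtightened).
- witness_mark (a point): Red paint dot on the brass washer under the nut, 20 mm from the nut axis; it must stay where it is: it moves only if the nut is overtightened.
- tub_sky: Bystander: tub with white lid and light blue contents, 67 mm across, 57 mm high, standing at the back left. Origin: centre of underside.
- tub_plum: Bystander: tub with white lid and dark plum contents, 67 mm across, 57 mm high, standing at the back left. Origin: centre of underside.
- tape_roll: Bystander: roll of masking tape lying flat, 100 mm across, 24 mm high, front right. Origin: centre of underside.
There are look-alikes about, which are no part of the job. What is meant by the upper_half is not purple, and is the smaller of those in its own colour.

How it is judged:
By the outcome, as a careful person would: the job done as asked, in the order asked, and still so for the second after the job is handed in, with the robot touching nothing.
It also fails if it takes over 62 s, if anything falls off the work surface, if the arm or the gripper's body presses on something with over 40 N, if the wrist force passes 120 N, or if a joint passes its speed limit or range.

## Robot

A 6-joint arm with a two-finger parallel gripper is mounted at the origin on a cart in front of the work surface, level with it; the furniture and walls round the work are solid. World frame = base frame: x ahead of the robot, y to its left, z up, the work surface at z = 0. Lengths are in m, angles in rad, forces in N, time in s.
With the tool pointing down it reaches from about 0.275 to 0.85 m from the base axis. Payload 5.2 kg.
Tool frame: the origin (TCP) lies between the finger pads; the fingertips stand 22 mm ahead of it and the grasp point (between the pads) lies 3 mm ahead of it; z points along the fingers, x is the direction in which the jaws open and shut, and the axes are right-handed (so a half turn about z gives the same grasp; the last joint's range is limited). The gripper opens to 85 mm and grips with 20 to 120 N. Pads are 22 mm wide; open, the fingers measure 114 mm over their backs; the gripper's body (76 mm by 85 mm) begins 54 mm behind the grasp point. The pads swing forward as they close: fully open they stand 13 mm farther back than shut.
Start: joints at [1.145, 0.259, 1.535, -0, 1.348, -0.203], TCP at [0.122, 0.536, 0.253] pointing down, gripper open.
Joint ranges: [-3.14, 3.14], [-0.91, 2.08], [0.19, 2.58], [-1.22, 4.36], [0.22, 2.71], [-3.12, 3.12]. Speed limits (rad/s): [2.57, 2.57, 3.14, 3.14, 3.14, 3.14].

## Interface

Orientations are given as a rotation vector (axis times angle).
In Python, from station import observe, snapshot, close_job gives the robot as it stands.
- The arm moves only by the tool play_rows, never from a script. Its argument "motion" is a list of rows, each an object with "linear": the shift along the world's x, y, z in cm, a list of three; "dr": the turn, a rotation vector about the world's x, y, z in rad, a list of three; "claw": the closure, from -1 (fully open) to 1 (shut). In form: [{"linear": [dx, dy, dz], "dr": [wx, wy, wz], "claw": claw}, ...]. A call has 1 to 8 rows; each row is the pose to reach, as a shift and turn from the pose commanded when the call began; what a row does not reach only later rows make up. A row lasts 1/8 s, in which the tool goes at most 62.5 mm and 10.7 degrees, less where a joint would pass 70% of its speed; a pose out of reach is approached as far as the arm can. A call with a gripper value outside its range is refused whole. The fingers move at their own pace and stop on an object; "squeeze" is the grip in N (left out, the last holds). Time passes only in rows, so rows that repeat a pose let the fingers close. It gives the time, the measured TCP pose, the force and the opening at its end, in the units of the state.
- observe(): the state, without advancing time (a new reading comes with each control period).
- snapshot(name): name is "scene" or "side" or "wrist"; returns a dict with "image" (420x560x3 uint8, red, green, blue), "intrinsics" (3x3 intrinsics, pixels), "R" (3x3) and "t" (3): a world point X has camera coordinates R X + t. Camera axes: x right, y down, z forward; pixel columns grow to the right and rows downward; lengths in m; the calibration is good to about 2 mm. The wrist camera is an equidistant fisheye: a pixel r from the principal point sees the ray r / f radians off the axis. A picture is of the moment at which its call begins. There is no depth.
- close_job(): hands the job in, once; it reports no verdict.
The state is a dict: "time_s": time; "joint_pos": joint angles; "qd": joint speeds; "joint_efforts": joint torques, N m; "ee_pos": TCP position; "tool_rot": TCP orientation; "force": force on the tool from outside, world axes, zero at the start; "moment": the same for the moment, N m; "grip_width": finger opening in m.
Only numpy, scipy, OpenCV 4.12 (cv2) and the standard library are available. Lean on these libraries where they do the work, as an engineer would, in place of code of your own. Each camera call takes 0.05 s, during which the arm holds its last target. There are 200 camera calls.

## Working session

There is one attempt and no reset: what is moved stays moved. The work goes in short steps, Python scripts to look and compute and a tool call to move; the robot and the scene stay as the last step left them, time stands still between calls to the robot, and variables do not carry over. Pictures are saved under pics/ and viewed, about 8 in all and at most 12, crops included, and the job is handed in when it is done.

Besides the shell and the picture viewer there is one more tool, called after ">>>" as name(argument=value, ...) on one line, values as JSON. play_rows: Moves the arm, as the interface text tells. Its arguments: {"type":"object","properties":{"motion":{"type":"array"},"squeeze":{"type":"number"}},"required":["motion"]}

```bash
mkdir -p pics; ls; cat > h.py <<'E'
import numpy as np, cv2
from station import observe, snapshot, close_job
def take(n,f):
    s=snapshot(n); cv2.imwrite(f'pics/{f}.png',cv2.cvtColor(s['image'],cv2.COLOR_RGB2BGR))
    np.savez(f'pics/{f}.npz',**{k:np.array(v) for k,v in s.items() if k!='name'}); return s
def ray(s,u,v,z,fish=False):
    K=np.array(s['intrinsics']);R=np.array(s['R']);t=np.array(s['t'])
    a=(u-K[0,2])/K[0,0];b=(v-K[1,2])/K[1,1]
    if fish:
        r=np.hypot(a,b); d=np.array([a,b,0])*(np.sin(r)/r if r>1e-9 else 1); d[2]=np.cos(r)
    else: d=np.array([a,b,1.])
    d=R.T@d; c=-R.T@t
    return c+d*(z-c[2])/d[2]
def proj(s,X,fish=False):
    K=np.array(s['intrinsics']);p=np.array(s['R'])@np.array(X)+np.array(s['t'])
    if fish:
        q=np.hypot(p[0],p[1]); th=np.arctan2(q,p[2]); a=p[:2]/q*th
    else: a=p[:2]/p[2]
    return K[0,0]*a[0]+K[0,2],K[1,1]*a[1]+K[1,2]
E
python3 - <<'E'
from h import *
for n in('scene','side','wrist'):
    s=take(n,n+'0'); print(n,-np.array(s['R']).T@np.array(s['t']),np.array(s['intrinsics'])[0])
print(observe())
a=cv2.imread('pics/scene0.png');b=cv2.imread('pics/side0.png')
E
```

```text
pics
scene [-0.54534041  1.30448099  1.09277291] [540.39607287   0.         286.60467138]
side [ 0.02886679 -1.16289706  1.07280068] [480.69064878   0.         285.24171085]
wrist [0.05540088 0.5518957  0.37318761] [325.1922621    0.         278.86547811]
{'time_s': 0.15, 'joint_pos': array([ 1.14517170e+00,  2.59206801e-01,  1.53577639e+00, -2.90094165e-05,
        1.34797649e+00, -2.02837870e-01]), 'qd': array([-0.00080232, -0.00299675, -0.00160918,  0.00080266,  0.00052799,
        0.00030957]), 'joint_efforts': array([ 1.01650308e-03, -4.46387279e+01, -2.90820748e+01, -4.74661338e-04,
        8.13847699e-03,  3.59828391e-05]), 'ee_pos': array([0.12138507, 0.53608939, 0.25267103]), 'tool_rot': array([ 2.45410450e+00,  1.96033544e+00, -1.89279547e-03]), 'force': array([ 0.68833035,  0.53342168, -0.22023222]), 'moment': array([0.06749446, 0.00352363, 0.04237432]), 'grip_width': 0.08512489355228366}
```

View pics/scene0.png

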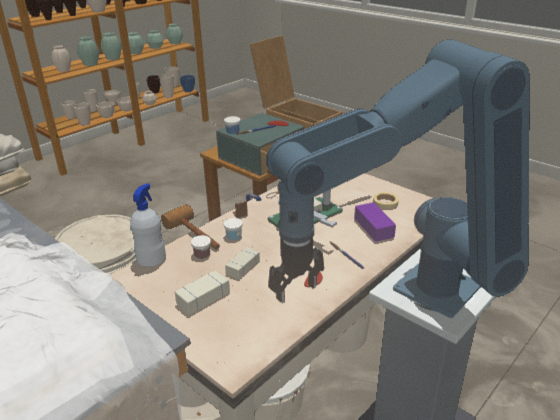

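View pics/side0.png

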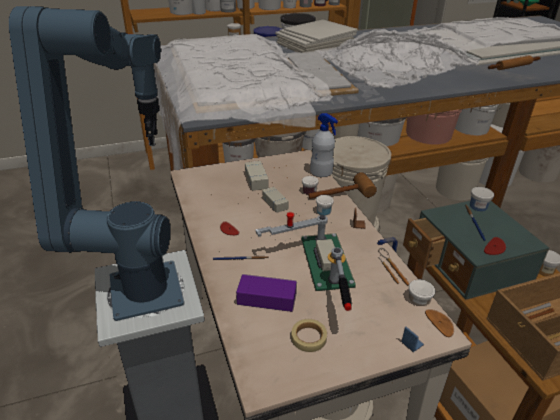

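View pics/wrist0.png

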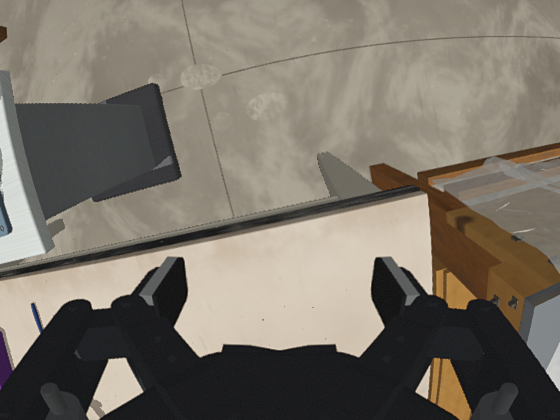

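Scene: two off-white banded blocks at (203,292) large and (242,262) small. Side view: the same blocks at (256,175) and (275,199), press at (327,262), bar with red handle at (290,220), black grip at (345,292), tape at (309,334). I'll zoom in to pick pixels.

```bash
python3 - <<'E'
from h import *
a=cv2.imread('pics/side0.png')[155:325,225:375]; b=cv2.imread('pics/scene0.png')[180:320,170:370]
A=cv2.resize(a,None,fx=3.5,fy=3.5,interpolation=cv2.INTER_CUBIC)
cv2.imwrite('pics/c1.png',A)
L=dict(np.load('pics/side0.npz'));S=dict(np.load('pics/scene0.npz'))
for n,s,im in(('side',L,cv2.imread('pics/side0.png')),('scene',S,cv2.imread('pics/scene0.png'))):
    h=cv2.cvtColor(im,cv2.COLOR_BGR2HSV); 
    for nm,lo,hi in(('green',(60,80,20),(95,255,160)),('red',(0,190,90),(5,255,255)),('red2',(174,190,90),(180,255,255))):
        m=cv2.inRange(h,lo,hi); k,_,st,c=cv2.connectedComponentsWithStats(m)
        for i in range(1,k):
            if st[i,4]>12: print(n,nm,st[i],c[i].round(1))
for p in((256,175),(275,199),(327,262)): print(ray(L,*p,.04), im is None)
print(ray(S,203,290,.04),ray(S,242,261,.04))
E
```

```text
side green [518   0   8   5  19] [522.2   1.1]
side green [527   0  13   6  44] [532.3   1.6]
side green [325 235  15  13  81] [333.2 239.9]
side green [302 236  38  54 665] [316.6 266. ]
side green [342 261  13  26 137] [347.4 274.2]
side red [287 213   7   5  29] [290.  214.9]
side red [289 220   3   6  16] [290.1 222.8]
side red [221 223  17  12  91] [228.  228.7]
side red [485 238  20  16 151] [495.  246.5]
side red [345 303   6   7  38] [347.5 306. ]
[0.51214717 0.49796548 0.04      ] False
[0.52995553 0.3025907  0.04      ] False
[ 0.57301165 -0.0997356   0.04      ] False
[0.50773302 0.52541612 0.04      ] [0.52506341 0.34391085 0.04      ]
```

View pics/c1.png

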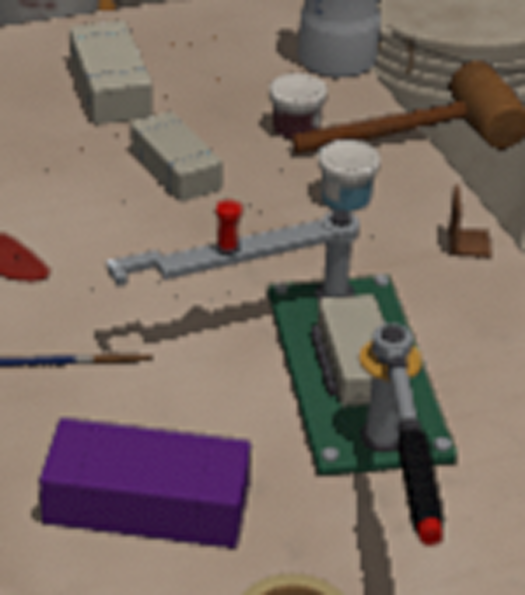

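```bash
python3 - <<'E'
from h import *
L=dict(np.load('pics/side0.npz'))
f=lambda u,v,z:ray(L,225+(u+.5)/3.5-.5,155+(v+.5)/3.5-.5,z).round(4)[:2]
print('block',[f(*p,.04) for p in((131,126),(167,113),(222,158),(178,178))])
P=[f(*p,.015) for p in((268,288),(392,275),(456,460),(318,473))];print('press',P,np.mean(P,0))
print('lower top',[f(*p,.05) for p in((320,302),(372,295),(400,360),(342,380))])
print('handle top',f(229,208,.158),'pivot',f(343,218,.115),'nut',f(393,340,.14),'grip end',f(430,528,.1285),'bar end',f(118,270,.106))
print('tape',ray(L,309,334,.024),'purple',f(150,440,.05))
E
```

```text
block [array([0.5002, 0.375 ]), array([0.5477, 0.3887]), array([0.5763, 0.2818]), array([0.5176, 0.2599])]
press [array([0.5532, 0.0789]), array([0.6824, 0.0591]), array([ 0.6237, -0.2069]), array([ 0.4995, -0.1827])] [ 0.5897 -0.0629]
lower top [array([0.576 , 0.0014]), array([ 0.6287, -0.0044]), array([ 0.6137, -0.1019]), array([ 0.5512, -0.1107])]
handle top [0.4913 0.0355] pivot [0.6131 0.0415] nut [ 0.5677 -0.1693] grip end [ 0.5077 -0.3701] bar end [0.3839 0.0417]
tape [ 0.41152276 -0.34609896  0.024     ] purple [ 0.3597 -0.1306]
```

>>> play_rows(motion=[{"linear": [6,-3,0],"dr": [0,0,-0.17],"claw": -1},{"linear": [12,-6,0],"dr": [0,0,-0.34],"claw": -1},{"linear": [18,-9,0],"dr": [0,0,-0.5],"claw": -1},{"linear": [24,-12,0],"dr": [0,0,-0.66],"claw": -1},{"linear": [30,-15,0],"dr": [0,0,-0.82],"claw": -1},{"linear": [36,-18,0],"dr": [0,0,-0.97],"claw": -1},{"linear": [40,-20,0],"dr": [0,0,-1.08],"claw": -1},{"linear": [40,-20,0],"dr": [0,0,-1.08],"claw": -1}])

```text
time_s: 1.15
ee_pos: [0.5249, 0.3337, 0.2522]
tool_rot: [3.113, 0.411, -0.0]
force: [-0.8, 0.6, -1.0]
grip_width: 0.0851
```

```bash
python3 - <<'E'
from h import *
take('wrist','w1');take('scene','scene1');print(observe())
E
```

```text
{'time_s': 1.25, 'joint_pos': array([3.91457164e-01, 3.87243765e-01, 1.35486196e+00, 2.25911015e-04,
       1.40106977e+00, 1.24909929e-01]), 'qd': array([ 0.04411914, -0.02591364,  0.02655878,  0.01301284,  0.00460228,
        0.00863468]), 'joint_efforts': array([ -1.66338287, -51.81553245, -30.28637052,  -0.20335807,
        -0.12885257,  -0.0819921 ]), 'ee_pos': array([0.52218878, 0.33548579, 0.25240679]), 'tool_rot': array([ 3.11355348e+00,  4.17368151e-01, -2.49304945e-03]), 'force': array([ 0.13826342, -0.39442334,  0.20911453]), 'moment': array([ 0.00486412, -0.00938501,  0.0111966 ]), 'grip_width': 0.0851554262006719}
```

View pics/w1.png

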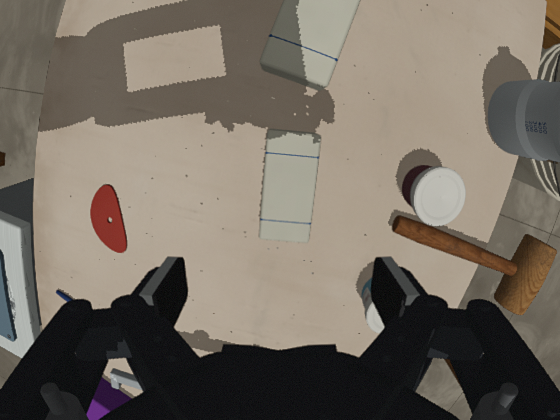

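Wrist view: block top spans about (266,130)–(321,135) to (259,238)–(311,242), right under the camera, with the larger look-alike above it at (310,40). Measuring it via mask.

```bash
cat >> h.py <<'E'
def rect(s,seed,z,lo,hi,fish=True,box=None,op=3):
    h=cv2.cvtColor(s['image'],cv2.COLOR_RGB2HSV); m=cv2.inRange(h,lo,hi)
    if box is not None: k=np.zeros_like(m);k[box[1]:box[3],box[0]:box[2]]=255;m&=k
    m=cv2.morphologyEx(m,cv2.MORPH_CLOSE,np.ones((5,5)));m=cv2.morphologyEx(m,cv2.MORPH_OPEN,np.ones((op,op)))
    _,l=cv2.connectedComponents(m); m=np.uint8(l==l[seed[1],seed[0]])
    c=max(cv2.findContours(m,0,1)[0],key=cv2.contourArea)[:,0]
    P=np.array([ray(s,u,v,z,fish)[:2] for u,v in c],np.float32)
    r=cv2.minAreaRect(P*1000); return r,cv2.boxPoints(r).round(1),m,c
E
python3 - <<'E'
from h import *
s=dict(np.load('pics/w1.npz')); h=cv2.cvtColor(s['image'],cv2.COLOR_RGB2HSV)
for p in((290,190),(262,190),(290,240),(235,190),(290,255),(330,180),(295,132),(270,133),(285,160)): print(p,h[p[1],p[0]])
print([ray(s,*p,.04,True)[:2].round(4).tolist() for p in((267,133),(321,135),(311,242),(259,238))])
r,b,m,c=rect(s,(290,190),.04,(18,0,60),(60,70,255),box=(240,125,340,260)); print(r,b.tolist(),cv2.boundingRect(c))
E
```

```text
(290, 190) [ 28  24 168]
(262, 190) [ 22  34 114]
(290, 240) [ 26  25 166]
(235, 190) [ 16  44 173]
(290, 255) [ 17  44 172]
(330, 180) [ 17  44 173]
(295, 132) [24 29 87]
(270, 133) [30 28 99]
(285, 160) [ 26  23 168]
[[0.5004, 0.3823], [0.554, 0.395], [0.5771, 0.2804], [0.5205, 0.2702]]
((540.8990478515625, 325.4859619140625), (111.33365631103516, 147.458984375), 15.027322769165039) [[468.0, 382.29998779296875], [506.29998779296875, 239.8000030517578], [613.7999877929688, 268.70001220703125], [575.5, 411.1000061035156]] (240, 125, 100, 135)
```

```bash
python3 - <<'E'
from h import *
s=dict(np.load('pics/w1.npz'))
for hi in (32,37):
  r,b,m,c=rect(s,(290,190),.04,(20,0,60),(60,hi,255),box=(240,125,340,260)); print(r,b.tolist(),cv2.boundingRect(c))
print(observe()['ee_pos'],observe()['tool_rot'])
E
```

```text
((536.7099609375, 333.15313720703125), (54.91157913208008, 119.384765625), 9.914918899536133) [[499.3999938964844, 387.20001220703125], [519.9000244140625, 269.6000061035156], [574.0, 279.1000061035156], [553.5, 396.70001220703125]] (259, 129, 61, 114)
((536.7408447265625, 332.96685791015625), (55.29082107543945, 120.11558532714844), 9.809404373168945) [[499.29998779296875, 387.3999938964844], [519.7000122070312, 269.1000061035156], [574.2000122070312, 278.5], [553.7000122070312, 396.8999938964844]] (259, 129, 62, 114)
[0.52218878 0.33548579 0.25240679] [ 3.11355348e+00  4.17368151e-01 -2.49304945e-03]
```

>>> play_rows(motion=[{"linear": [1.45,-0.25,-6],"dr": [0,0,-0.095],"claw": -1},{"linear": [1.45,-0.25,-12],"dr": [0,0,-0.095],"claw": -1},{"linear": [1.45,-0.25,-17],"dr": [0,0,-0.095],"claw": -1},{"linear": [1.45,-0.25,-20],"dr": [0,0,-0.095],"claw": -1},{"linear": [1.45,-0.25,-22.2],"dr": [0,0,-0.095],"claw": -1},{"linear": [1.45,-0.25,-22.2],"dr": [0,0,-0.095],"claw": -1},{"linear": [1.45,-0.25,-22.2],"dr": [0,0,-0.095],"claw": 1},{"linear": [1.45,-0.25,-22.2],"dr": [0,0,-0.095],"claw": 1}], squeeze=40)

```text
time_s: 2.25
ee_pos: [0.5365, 0.3348, 0.0333]
tool_rot: [-3.129, -0.272, -0.004]
force: [-2.1, 1.2, -2.3]
grip_width: 0.0553
```

>>> play_rows(motion=[{"linear": [0,0,0],"dr": [0,0,0],"claw": 1},{"linear": [0,0,0],"dr": [0,0,0],"claw": 1},{"linear": [0,0,0],"dr": [0,0,0],"claw": 1}])

```text
time_s: 2.62
ee_pos: [0.5366, 0.3347, 0.0332]
tool_rot: [-3.128, -0.272, -0.004]
force: [-2.1, 1.3, 5.3]
grip_width: 0.055
```

```bash
python3 - <<'E'
from h import *
o=observe();print(o['ee_pos'],o['tool_rot'],o['force'],o['grip_width'],o['joint_pos'])
E
```

```text
[0.53659945 0.3347066  0.03317704] [-3.12842515 -0.27163618 -0.00367402] [-2.12182101  1.3130041   5.29325388] 0.05499764605057322 [3.81247890e-01 6.12677779e-01 1.56874073e+00 8.00979120e-04
 9.57530154e-01 2.07565388e-01]
```

>>> play_rows(motion=[{"linear": [0,0,2],"dr": [0,0,0],"claw": 1},{"linear": [0,0,6],"dr": [0,0,0],"claw": 1},{"linear": [0,0,11],"dr": [0,0,0],"claw": 1},{"linear": [0,0,16],"dr": [0,0,-0.05],"claw": 1},{"linear": [0,-3,20],"dr": [0,0,-0.1],"claw": 1},{"linear": [0.5,-8,22],"dr": [0,0,-0.17],"claw": 1},{"linear": [1,-14,22],"dr": [0,0,-0.24],"claw": 1},{"linear": [1.5,-20,22],"dr": [0,0,-0.31],"claw": 1}])

```text
time_s: 3.62
ee_pos: [0.5507, 0.1323, 0.2517]
tool_rot: [3.134, -0.218, 0.001]
force: [0.6, -0.4, -4.3]
grip_width: 0.0551
```

>>> play_rows(motion=[{"linear": [0.5,-6,0],"dr": [0,0,-0.05],"claw": 1},{"linear": [1,-12,0],"dr": [0,0,-0.07],"claw": 1},{"linear": [1,-18,0],"dr": [0,0,-0.07],"claw": 1},{"linear": [1,-24,0],"dr": [0,0,-0.07],"claw": 1},{"linear": [1,-30,0],"dr": [0,0,-0.07],"claw": 1},{"linear": [1,-36,0],"dr": [0,0,-0.07],"claw": 1},{"linear": [1,-38,0],"dr": [0,0,-0.07],"claw": 1},{"linear": [1,-38,0],"dr": [0,0,-0.07],"claw": 1}])

```text
time_s: 4.62
ee_pos: [0.5604, -0.2473, 0.2507]
tool_rot: [-3.124, 0.329, 0.002]
force: [0.1, 0.9, -3.1]
grip_width: 0.0551
```

```bash
python3 - <<'E'
from h import *
take('wrist','w2');o=observe();print(o['ee_pos'],o['tool_rot'],o['force'],o['grip_width'],o['joint_pos'])
E
```

```text
[ 0.56057412 -0.24579463  0.25083635] [-3.12320150e+00  3.26195926e-01  1.59603995e-03] [ 0.06250517  1.06363479 -3.39451365] 0.05552206335869927 [-5.95662982e-01  3.72556731e-01  1.38051384e+00  7.69141459e-04
  1.39008033e+00 -3.87670798e-01]
```

View pics/w2.png

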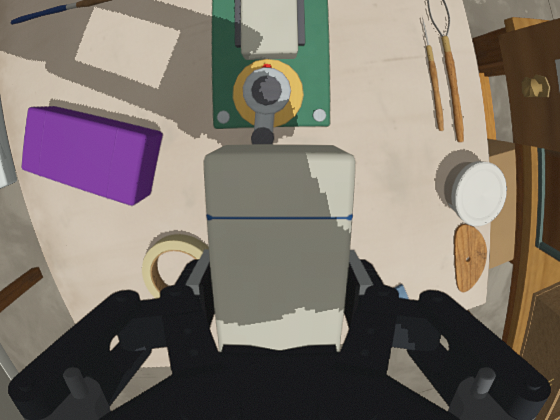

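Wrist view: held block in the lower middle, nut/stud at (267,88), and only the near end of the lower half (to row 55) is in frame; I'll shift 9 cm back along the press to see it whole.

>>> play_rows(motion=[{"linear": [1,4.5,0],"dr": [0,0,0],"claw": 1},{"linear": [2,9,0],"dr": [0,0,0],"claw": 1},{"linear": [2,9,0],"dr": [0,0,0],"claw": 1},{"linear": [2,9,0],"dr": [0,0,0],"claw": 1}])

```text
time_s: 5.18
ee_pos: [0.581, -0.1544, 0.2515]
tool_rot: [3.125, -0.32, -0.0]
force: [-0.6, 0.1, -3.4]
grip_width: 0.0553
```

```bash
python3 - <<'E'
from h import *
s=take('wrist','w3');o=observe();print(o['ee_pos'],o['tool_rot'],o['force'],o['grip_width'])
a=cv2.cvtColor(s['image'][0:200,120:420],cv2.COLOR_RGB2BGR);cv2.imwrite('pics/c3.png',cv2.resize(a,None,fx=2.6,fy=2.6,interpolation=cv2.INTER_CUBIC))
E
```

```text
[ 0.58089711 -0.15531616  0.25148859] [ 3.12473577e+00 -3.22320027e-01 -4.46752129e-06] [-0.01985016 -0.74262451 -3.50004111] 0.05530695008419527
```

View pics/c3.png

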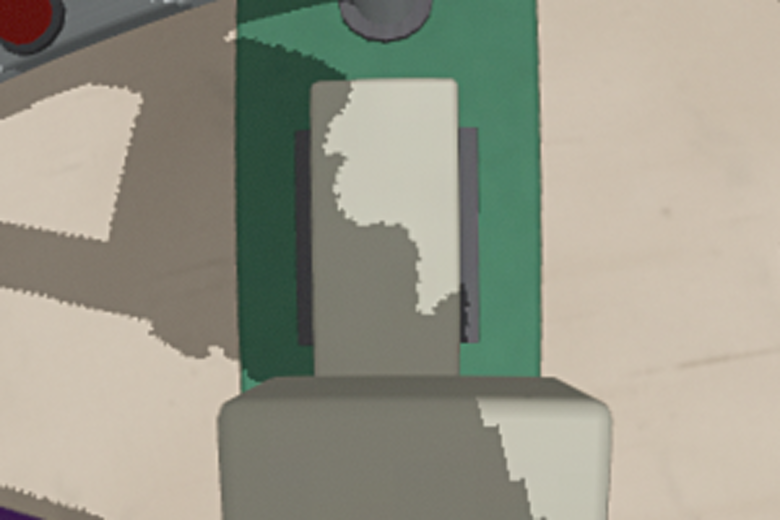

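Crop: lower half's far corners at crop (310,81)/(458,79), side edges running to (314,375)/(460,375); held block's top corners at (219,410)/(610,407).

```bash
python3 - <<'E'
from h import *
s=dict(np.load('pics/w3.npz'));w2=dict(np.load('pics/w2.npz'))
f=lambda u,v,z:ray(s,120+(u+.5)/2.6-.5,(v+.5)/2.6-.5,z,True)[:2]
ax=lambda p,q:np.degrees(np.arctan2(*(p-q)[:2]))
fl,fr,nl,nr=[f(*p,.05) for p in((310,81),(458,79),(313.5,370),(460,370))]
print('far',fl,fr,np.linalg.norm(fl-fr),'yawL',-ax(fl,nl),'yawR',-ax(fr,nr),'near w',np.linalg.norm(nl-nr))
y=np.radians((ax(fl,nl)+ax(fr,nr))/2); ey=np.array([np.sin(y),np.cos(y)])
print('centre',(fl+fr)/2-.06*ey, 'ey',ey)
g=[f(*p,.015) for p in((236,60),(240,380),(538,60),(540,380))]
print('plate yaw',-ax(g[0],g[1]),-ax(g[2],g[3]),'width',np.linalg.norm(g[0]-g[2]),'mid',(g[0]+g[2])/2,(g[1]+g[3])/2)
h=[f(*p,.2585) for p in((219,412),(610,409))]; print('held far edge',h,np.linalg.norm(h[0]-h[1]),'mid',(h[0]+h[1])/2)
print('plate near corners w2',[ray(w2,*p,.015,True)[:2].round(4) for p in((213,127),(330,126))],'nut',ray(w2,267,89,.14,True)[:2])
a=2*np.arctan2(-.3223,3.1247);print('tool x yaw',np.degrees(a))
E
```

```text
far [0.5754711  0.00867309] [ 0.63019739 -0.002539  ] 0.055863026913953825 yawL -11.16640999157455 yawR -11.20478023151001 near w 0.055790511897469974
centre [ 0.59119498 -0.05579319] ey [0.19398772 0.98100396]
plate yaw -11.200128677510685 -11.132416377225026 width 0.1276957186728246 mid [0.6067213  0.02326005] [ 0.57962808 -0.11399293]
held far edge [array([ 0.56687065, -0.0947571 ]), array([ 0.61952257, -0.10519917])] 0.053677384439640013 mid [ 0.59319661 -0.09997813]
plate near corners w2 [array([ 0.5028, -0.173 ]), array([ 0.6284, -0.199 ])] nut [ 0.5717457 -0.1576258]
tool x yaw -11.777998552984576
```

>>> play_rows(motion=[{"linear": [0.5,5.1,0],"dr": [0,0,0.007],"claw": 1},{"linear": [1,10.2,0],"dr": [0,0,0.007],"claw": 1},{"linear": [1,10.2,-4],"dr": [0,0,0.007],"claw": 1},{"linear": [1,10.2,-9],"dr": [0,0,0.007],"claw": 1},{"linear": [1,10.2,-13],"dr": [0,0,0.007],"claw": 1},{"linear": [1,10.2,-15.8],"dr": [0,0,0.007],"claw": 1},{"linear": [1,10.2,-15.8],"dr": [0,0,0.007],"claw": 1},{"linear": [1,10.2,-15.8],"dr": [0,0,0.007],"claw": 1}])

```text
time_s: 6.22
ee_pos: [0.5919, -0.0548, 0.0945]
tool_rot: [3.125, -0.315, 0.003]
force: [0.2, -0.3, -2.8]
grip_width: 0.0554
```

```bash
python3 - <<'E'
from h import *
s=take('wrist','w4');L=take('side','side4');o=observe();print(o['ee_pos'],o['tool_rot'],o['force'],o['grip_width'])
a=s['image'][60:260,170:400];b=L['image'][200:320,270:390]
a=cv2.resize(a,(560,487),interpolation=cv2.INTER_CUBIC);b=cv2.resize(b,(240*1,240),interpolation=cv2.INTER_CUBIC)
c=np.zeros((487,800,3),np.uint8);c[:,:560]=a;c[:240,560:]=b
S=take('scene','scene4');d=cv2.resize(S['image'][190:270,260:340],(240,240));c[247:,560:]=d
cv2.imwrite('pics/c4.png',c[:,:,::-1])
E
```

```text
[ 0.59227884 -0.05471875  0.09520654] [ 3.12519964 -0.31416606  0.00533745] [ 0.73365605 -0.38218306 -3.71221231] 0.05525073512941143
```

View pics/c4.png

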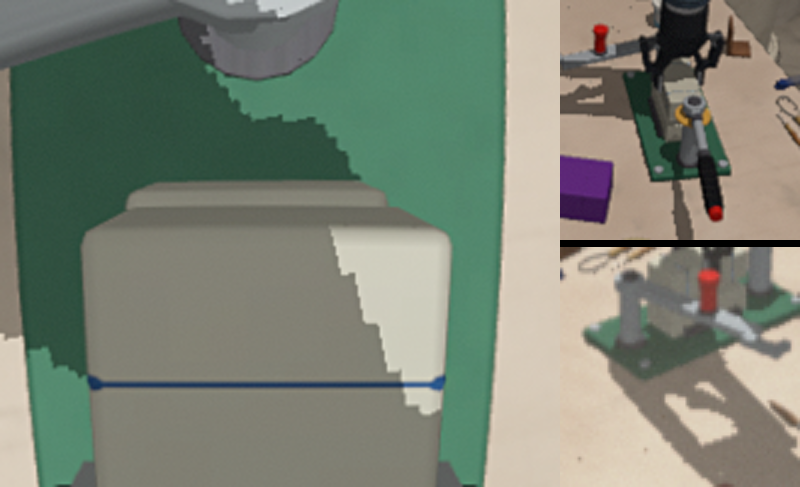

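Hover view: held block's far top edge at crop row ~232, its lower edge ~208, lower half's visible corners at (128,205)–(387,205), outline top row 183. Casting rays to compare.

```bash
python3 - <<'E'
from h import *
s=dict(np.load('pics/w4.npz'));print('cam',-s['R'].T@s['t'],'axis',s['R'][2])
k=230/560
f=lambda u,v,z:ray(s,170+(u+.5)*k-.5,60+(v+.5)*k-.5,z,True)[:2]
c=np.array([.5912,-.0558]);ey=np.array([.194,.981]);ex=np.array([.981,-.194])
def loc(n,u,v,z):
    p=f(u,v,z)-c; print(n,'x %.1f y %.1f'%(p@ex*1e3,p@ey*1e3))
zt=.0952-.0332+.04
loc('heldtopL',82,245,zt);loc('heldtopR',451,245,zt);loc('heldtop far',265,229,zt)
loc('heldbotL',128,208,zt-.04);loc('heldbotR',387,208,zt-.04)
for z in(.05,.015): loc('low L %.3f'%z,128,200,z);loc('low R %.3f'%z,388,200,z);loc('low far %.3f'%z,255,184,z)
loc('plate L',13,150,.015);loc('plate R',504,150,.015);loc('plate L2',40,470,.015);loc('plate R2',487,470,.015);loc('post',260,78,.09)
for y in(60,):
  for x,z in((-28,.05),(28,.05),(28,.015)):
    u,v=proj(s,np.r_[c+ex*x/1e3+ey*y/1e3,z],True); print('pred low',x,z,(u-170+.5)/k,(v-60+.5)/k)
E
```

```text
cam [0.6063599  0.0130699  0.21515272] axis [-0.05206067 -0.2659001  -0.9625938 ]
heldtopL x -25.2 y 56.1
heldtopR x 28.8 y 55.8
heldtop far x 1.6 y 58.0
heldbotL x -25.1 y 58.0
heldbotR x 25.3 y 57.7
low L 0.050 x -27.1 y 58.8
low R 0.050 x 27.4 y 58.4
low far 0.050 x -0.5 y 61.6
low L 0.015 x -33.2 y 56.3
low R 0.015 x 32.8 y 55.9
low far 0.015 x -0.9 y 59.8
plate L x -63.4 y 70.5
plate R x 63.2 y 69.7
plate L2 x -62.5 y -18.2
plate R2 x 64.1 y -18.9
post x 0.9 y 80.6
pred low -28 0.05 124.25706560385018 194.80439315856984
pred low 28 0.05 391.6115033180131 193.07803013587343
pred low 28 0.015 369.8581548946543 184.02278432095133
```

>>> play_rows(motion=[{"linear": [-0.11,0.22,0],"dr": [0,0,0.003],"claw": 1},{"linear": [-0.11,0.22,0],"dr": [0,0,0.003],"claw": 1},{"linear": [-0.11,0.22,-0.4],"dr": [0,0,0.003],"claw": 1},{"linear": [-0.11,0.22,-0.8],"dr": [0,0,0.003],"claw": 1},{"linear": [-0.11,0.22,-0.9],"dr": [0,0,0.003],"claw": 1},{"linear": [-0.11,0.22,-0.9],"dr": [0,0,0.003],"claw": 1}])

```text
time_s: 7.12
ee_pos: [0.5898, -0.0519, 0.084]
tool_rot: [-3.126, 0.309, 0.001]
force: [-0.8, -0.2, -2.7]
grip_width: 0.0553
```

```bash
python3 - <<'E'
from h import *
s=take('wrist','w5');o=observe();print(o['ee_pos'],o['tool_rot'],o['force'],o['grip_width'])
a=s['image'][100:230,180:380]
cv2.imwrite('pics/c5.png',cv2.resize(a,None,fx=4,fy=4,interpolation=cv2.INTER_CUBIC)[:,:,::-1])
E
```

```text
[ 0.58990662 -0.05188567  0.08417437] [-3.12628166e+00  3.08996491e-01  3.23040619e-04] [-0.05067404  0.63492343 -2.97228392] 0.05530473503069767
```

View pics/c5.png

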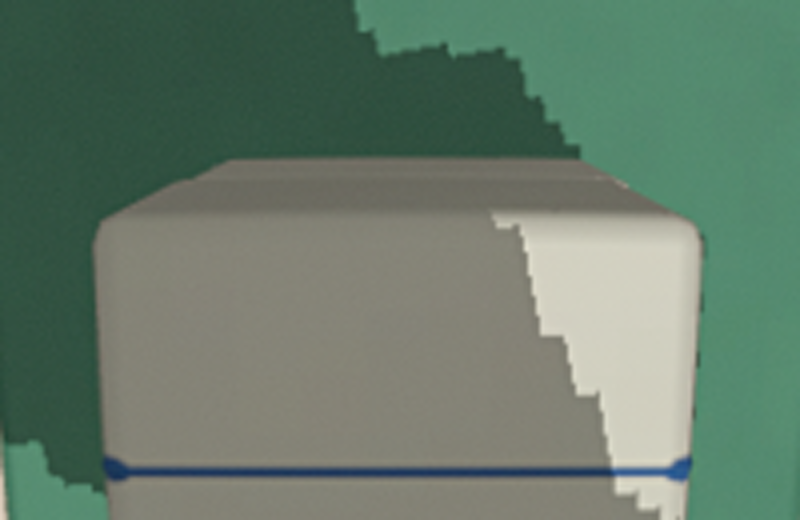

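Hover at ~1 mm: left outline is continuous, while at the right (600–625, 180–188) a sliver of the lower half shows; quick ray check.

```bash
python3 - <<'E'
from h import *
s=dict(np.load('pics/w5.npz'))
c=np.array([.5912,-.0558]);ey=np.array([.194,.981]);ex=np.array([.981,-.194])
def loc(n,u,v,z):
    p=ray(s,180+(u+.5)/4-.5,100+(v+.5)/4-.5,z,True)[:2]-c; print(n,'x %.1f y %.1f'%(p@ex*1e3,p@ey*1e3))
zt=.051
loc('topL',94,245,zt+.04);loc('topR',702,245,zt+.04);loc('topfar',400,212,zt+.04);loc('band L',107,470,zt+.04);loc('band R',690,470,zt+.04)
loc('upbotL',182,183,zt);loc('upbotR',600,180,zt)
loc('lowbotL',230,160,.015);loc('lowbotR',581,160,.015)
print(observe()['ee_pos'])
E
```

```text
topL x -28.3 y 58.2
topR x 26.1 y 58.1
topfar x -0.9 y 60.8
band L x -28.2 y 37.1
band R x 26.1 y 37.1
upbotL x -26.7 y 60.3
upbotR x 22.9 y 60.5
lowbotL x -25.6 y 60.5
lowbotR x 25.7 y 60.5
[ 0.58990662 -0.05188567  0.08417437]
```

>>> play_rows(motion=[{"linear": [0.1,-0.03,0],"dr": [0,0,0],"claw": 1},{"linear": [0.1,-0.03,0],"dr": [0,0,0],"claw": 1},{"linear": [0.1,-0.03,0],"dr": [0,0,0],"claw": 1}])

```text
time_s: 7.55
ee_pos: [0.591, -0.0522, 0.0844]
tool_rot: [3.126, -0.309, 0.0]
force: [-0.1, 0.4, -3.3]
grip_width: 0.0557
```

>>> play_rows(motion=[{"linear": [0,0,-0.1],"dr": [0,0,0],"claw": 1},{"linear": [0,0,-0.15],"dr": [0,0,0],"claw": 1},{"linear": [0,0,-0.15],"dr": [0,0,0],"claw": 1}])

```text
time_s: 7.92
ee_pos: [0.5909, -0.0522, 0.0832]
tool_rot: [3.126, -0.309, 0.0]
force: [-1.2, -0.1, 2.0]
grip_width: 0.0554
```

>>> play_rows(motion=[{"linear": [0,0,-0.03],"dr": [0,0,0],"claw": 1},{"linear": [0,0,-0.03],"dr": [0,0,0],"claw": -0.6},{"linear": [0,0,-0.03],"dr": [0,0,0],"claw": -1},{"linear": [0,0,-0.03],"dr": [0,0,0],"claw": -1},{"linear": [0,0,3],"dr": [0,0,0],"claw": -1},{"linear": [0,0,8],"dr": [0,0,0],"claw": -1},{"linear": [0,-3,14],"dr": [0,0,0],"claw": -1},{"linear": [0,-6,17],"dr": [0,0,0],"claw": -1}])

```text
time_s: 8.93
ee_pos: [0.5918, -0.1125, 0.2561]
tool_rot: [3.126, -0.307, 0.006]
force: [0.9, -0.5, -1.1]
grip_width: 0.0857
```

```bash
python3 - <<'E'
from h import *
s=take('wrist','w6');o=observe();print(o['ee_pos'],o['tool_rot'],o['force'],o['grip_width'],o['joint_pos'])
cv2.imwrite('pics/c6.png',s['image'][:,:,::-1])
E
```

```text
[ 0.59334448 -0.11763692  0.2603983 ] [ 3.12019285 -0.31017031  0.01652797] [ 2.30889986 -3.65350705  3.35363223] 0.08539979923396539 [-0.3783492   0.34646386  1.39527198 -0.00288804  1.38807612 -0.17967735]
```

View pics/c6.png

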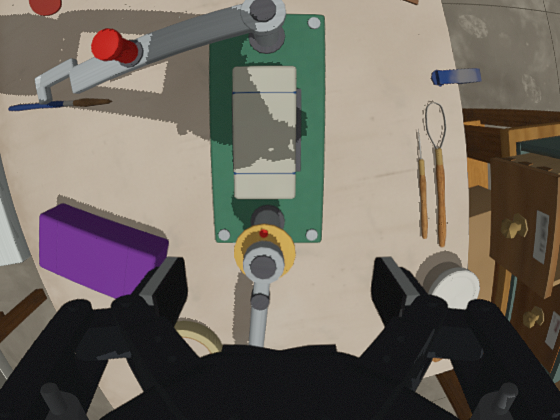

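Wrist view: upper half sits on the lower (corners (233,66)–(297,68)–(295,198)–(235,198)); red handle head at (108,44), pivot (263,10), nut (263,266), hinge (261,300). Compute placement error and bar/handle geometry.

```bash
python3 - <<'E'
from h import *
s=dict(np.load('pics/w6.npz'))
c=np.array([.5912,-.0558]);ey=np.array([.194,.981]);ex=np.array([.981,-.194])
W=lambda u,v,z:ray(s,u,v,z,True)[:2]
L=lambda p:np.round([(p-c)@ex*1e3,(p-c)@ey*1e3],1)
r,b,m,cc=rect(s,(265,83),.09,(20,0,60),(60,37,255),box=(222,55,307,207));print(r,[L(x/1e3) for x in b])
for p in((233,66.5),(297,67.5),(295.5,198),(235,198)): print(L(W(*p,.09)))
h=cv2.cvtColor(s['image'],cv2.COLOR_RGB2HSV);m=cv2.inRange(h,(0,170,120),(6,255,255));m[:,:80]=0;m[90:]=0
k,_,st,ce=cv2.connectedComponentsWithStats(m);print(st[1:],ce[1:])
for u,v in((106,43),): print('head',W(u,v,.158))
piv=c+.105*ey;print('piv',piv)
hd=W(106,43,.158)-piv;print(np.linalg.norm(hd),'a',np.degrees(np.arctan2(*(-hd)[::-1])))
n=W(263,266,.14);print('nut',n,L(n),'hinge',W(261,300,.1285))
E
```

```text
((591.3666381835938, -54.91302490234375), (118.660400390625, 56.12434768676758), 78.5171127319336) [array([-28.3, -58.3]), array([ 27.8, -58.5]), array([28.4, 60. ]), array([-27.7,  60.4])]
[-26.8  60.2]
[28.9 58.7]
[ 28.3 -58.4]
[-26.9 -58.3]
[[ 91  29  28  31 658]] [[104.92705167  43.75683891]]
head [0.49505935 0.04129401]
piv [0.61157  0.047205]
0.1166604922133351 a 2.9043258657210327
nut [ 0.57154534 -0.15612938] [   0.2 -102.2] hinge [ 0.56085515 -0.19453842]
```

>>> play_rows(motion=[{"linear": [-1.5,2,0],"dr": [0,0,-0.17],"claw": -1},{"linear": [-3,4,0],"dr": [0,0,-0.34],"claw": -1},{"linear": [-4.5,6,0],"dr": [0,0,-0.51],"claw": -1},{"linear": [-6,8,0],"dr": [0,0,-0.68],"claw": -1},{"linear": [-7.5,10.5,0],"dr": [0,0,-0.85],"claw": -1},{"linear": [-9,13,0],"dr": [0,0,-1.02],"claw": -1},{"linear": [-9.85,15.3,0],"dr": [0,0,-1.19],"claw": -1},{"linear": [-9.85,15.3,0],"dr": [0,0,-1.32],"claw": -1}])

```text
time_s: 9.98
ee_pos: [0.4915, 0.0425, 0.2527]
tool_rot: [-2.277, 2.164, 0.001]
force: [-0.1, -0.2, -0.0]
grip_width: 0.0855
```

>>> play_rows(motion=[{"linear": [0,0,-1],"dr": [0,0,0],"claw": -1},{"linear": [0,0,-2],"dr": [0,0,0],"claw": -1},{"linear": [0,0,-2],"dr": [0,0,0],"claw": -1}])

```text
time_s: 10.35
ee_pos: [0.4916, 0.0406, 0.2312]
tool_rot: [2.28, -2.159, -0.004]
force: [0.3, -0.5, 0.3]
grip_width: 0.0853
```

```bash
python3 - <<'E'
from h import *
s=take('wrist','w7');o=observe();print(o['ee_pos'],o['tool_rot'],o['force'],o['grip_width'],o['joint_pos'])
h=cv2.cvtColor(s['image'],cv2.COLOR_RGB2HSV);m=cv2.inRange(h,(0,170,120),(6,255,255))|cv2.inRange(h,(174,170,120),(180,255,255))
k,_,st,ce=cv2.connectedComponentsWithStats(m)
for i in range(1,k):
  if st[i,4]>80: print(st[i],ce[i],ray(s,*ce[i],.158,True))
print('pred handle',proj(s,[.4925,.041,.158],True))
E
```

```text
[0.49206673 0.04057054 0.23191505] [ 2.28010623 -2.15964778 -0.00237675] [ 0.38138143  0.32068078 -0.16324106] 0.08546242136361988 [-1.44081867e-01  1.74714885e-01  1.69730665e+00  9.45799055e-06
  1.27141683e+00  1.37246140e+00]
[258 208  36  14 310] [276.06129032 215.16451613] [0.50117242 0.04344777 0.158     ]
pred handle (np.float64(279.2082434953236), np.float64(228.44447883596024))
```

Red head spans cols 258–294, top row 208 (lower part hidden by the gripper), giving handle ≈ (0.4927, 0.0435). Descend and grip.

>>> play_rows(motion=[{"linear": [0.05,0.3,-3],"dr": [0,0,0],"claw": -1},{"linear": [0.05,0.3,-6.5],"dr": [0,0,0],"claw": -1},{"linear": [0.05,0.3,-9.4],"dr": [0,0,0],"claw": -1},{"linear": [0.05,0.3,-9.4],"dr": [0,0,0],"claw": -1},{"linear": [0.05,0.3,-9.4],"dr": [0,0,0],"claw": 1},{"linear": [0.05,0.3,-9.4],"dr": [0,0,0],"claw": 1},{"linear": [0.05,0.3,-9.4],"dr": [0,0,0],"claw": 1},{"linear": [0.05,0.3,-9.4],"dr": [0,0,0],"claw": 1}], squeeze=25)

```text
time_s: 11.4
ee_pos: [0.4934, 0.0437, 0.1398]
tool_rot: [-2.28, 2.16, -0.002]
force: [-0.2, -0.0, 5.5]
grip_width: 0.0245
```

```bash
python3 - <<'E'
from h import *
o=observe();print(o['ee_pos'],o['tool_rot'],o['force'],o['grip_width'],o['joint_pos'])
c=np.array([.5912,-.0555]);ey=np.array([.194,.981]);piv=c+.105*ey
p=o['ee_pos'][:2]-piv;r=np.linalg.norm(p);a0=np.degrees(np.arctan2(p[1],p[0]))%360;print('piv',piv,r,a0)
end=np.degrees(np.arctan2(-ey[1],-ey[0]))%360
for k in range(1,17):
    a=a0+(end-a0)*k/13; q=piv+.120*np.array([np.cos(np.radians(a)),np.sin(np.radians(a))]); print(k,((q-o['ee_pos'][:2])*100).round(2),round(np.radians(a-a0),3))
E
```

```text
[0.49344737 0.04371156 0.1397584 ] [-2.27976057  2.16018196 -0.00231404] [-0.18170688 -0.00825304  5.50416152] 0.024495891397145603 [-1.37157234e-01  2.71178217e-01  1.82182497e+00 -1.08038977e-04
  1.04684415e+00  1.37984114e+00]
piv [0.61157  0.047505] 0.11818352566080792 181.83938998499056
1 [-0.08 -1.24] 0.103
2 [ 0.15 -2.46] 0.207
3 [ 0.51 -3.65] 0.31
4 [ 0.98 -4.79] 0.413
5 [ 1.57 -5.88] 0.517
6 [ 2.27 -6.9 ] 0.62
7 [ 3.08 -7.85] 0.723
8 [ 3.97 -8.71] 0.827
9 [ 4.95 -9.47] 0.93
10 [  6.   -10.12] 1.033
11 [  7.12 -10.66] 1.137
12 [  8.28 -11.09] 1.24
13 [  9.48 -11.39] 1.343
14 [ 10.71 -11.57] 1.447
15 [ 11.95 -11.62] 1.55
16 [ 13.19 -11.54] 1.653
```

>>> play_rows(motion=[{"linear": [-0.08,-1.24,0],"dr": [0,0,0.103],"claw": 1},{"linear": [0.15,-2.46,0],"dr": [0,0,0.207],"claw": 1},{"linear": [0.51,-3.65,0],"dr": [0,0,0.31],"claw": 1},{"linear": [0.98,-4.79,0],"dr": [0,0,0.413],"claw": 1},{"linear": [1.57,-5.88,0],"dr": [0,0,0.517],"claw": 1},{"linear": [2.27,-6.9,0],"dr": [0,0,0.62],"claw": 1},{"linear": [3.08,-7.85,0],"dr": [0,0,0.723],"claw": 1},{"linear": [3.97,-8.71,0],"dr": [0,0,0.827],"claw": 1}])

```text
time_s: 12.4
ee_pos: [0.5348, -0.042, 0.1398]
tool_rot: [-2.954, 1.057, -0.006]
force: [6.4, 9.9, 2.6]
grip_width: 0.0247
```

>>> play_rows(motion=[{"linear": [0.98,-0.76,0],"dr": [0,0,0.103],"claw": 1},{"linear": [2.03,-1.41,0],"dr": [0,0,0.206],"claw": 1},{"linear": [3.15,-1.95,0],"dr": [0,0,0.31],"claw": 1},{"linear": [4.31,-2.38,0],"dr": [0,0,0.413],"claw": 1},{"linear": [4.31,-2.38,0],"dr": [0,0,0.413],"claw": 1}])

```text
time_s: 13.02
ee_pos: [0.5775, -0.065, 0.1398]
tool_rot: [-3.108, 0.431, -0.004]
force: [1.4, 9.5, 5.9]
grip_width: 0.0248
```

```bash
python3 - <<'E'
from h import *
o=observe();print(o['ee_pos'],o['tool_rot'],o['force'],o['moment'],o['grip_width'],o['joint_pos'])
E
```

```text
[ 0.57746004 -0.06503008  0.13976781] [-3.108263    0.43082666 -0.00416187] [1.37439082 9.52433991 5.89240306] [ 1.22563116 -0.23434431  0.13903904] 0.0247890412590995 [-0.30631853  0.40912923  1.61326728  0.00445563  1.117191   -0.03280832]
```

>>> play_rows(motion=[{"linear": [0.5,0.0,0],"dr": [0,0,0.05],"claw": 1},{"linear": [0.9,-0.08,0],"dr": [0,0,0.09],"claw": 1},{"linear": [1.1,-0.12,0],"dr": [0,0,0.1],"claw": 1},{"linear": [1.1,-0.12,0],"dr": [0,0,0.1],"claw": 1}])

```text
time_s: 13.52
ee_pos: [0.5877, -0.0675, 0.1398]
tool_rot: [-3.128, 0.278, -0.004]
force: [1.2, 4.5, 5.8]
grip_width: 0.0249
```

>>> play_rows(motion=[{"linear": [0.2,-0.04,0],"dr": [0,0,0.0],"claw": 1},{"linear": [0.3,-0.06,0],"dr": [0,0,0.0],"claw": 1},{"linear": [0.3,-0.06,0],"dr": [0,0,0],"claw": 1}])

```text
time_s: 13.9
ee_pos: [0.5879, -0.0675, 0.1397]
tool_rot: [-3.128, 0.278, 0.006]
force: [-8.6, 6.0, 11.1]
grip_width: 0.0245
```

>>> play_rows(motion=[{"linear": [0,0,0],"dr": [0,0,0],"claw": -0.5},{"linear": [0,0,0],"dr": [0,0,0],"claw": -1},{"linear": [0,0,0],"dr": [0,0,0],"claw": -1},{"linear": [0,0,3],"dr": [0,0,0],"claw": -1},{"linear": [0,0,8],"dr": [0,0,0],"claw": -1},{"linear": [0,-4,13],"dr": [0,0,0],"claw": -1},{"linear": [-2,-10,14],"dr": [0,0,0],"claw": -1},{"linear": [-4,-16,14],"dr": [0,0,0],"claw": -1}])

```text
time_s: 14.9
ee_pos: [0.551, -0.2274, 0.2805]
tool_rot: [3.128, -0.276, 0.005]
force: [0.4, -0.5, -0.4]
grip_width: 0.0853
```

>>> play_rows(motion=[{"linear": [-2,-6,0],"dr": [0,0,0],"claw": -1},{"linear": [-3,-11,0],"dr": [0,0,0],"claw": -1},{"linear": [-3,-14,0],"dr": [0,0,0],"claw": -1},{"linear": [-3,-14,0],"dr": [0,0,0],"claw": -1},{"linear": [-3,-14,0],"dr": [0,0,0],"claw": -1}])

```text
time_s: 15.52
ee_pos: [0.5207, -0.3652, 0.2784]
tool_rot: [-3.128, 0.278, 0.001]
force: [0.8, 0.4, -0.7]
grip_width: 0.0853
```

```bash
python3 - <<'E'
from h import *
s=take('wrist','w8');o=observe();print(o['ee_pos'],o['tool_rot'],o['force'],o['grip_width'],o['joint_pos'])
E
```

```text
[ 0.52091215 -0.36470452  0.27863055] [-3.12866276e+00  2.76543316e-01  4.60392232e-04] [-0.43441843 -0.54650455 -0.3356248 ] 0.08535427372718275 [-7.86145829e-01  4.01232967e-01  1.27054319e+00  3.74107986e-04
  1.47051140e+00 -6.09861132e-01]
```

View pics/w8.png

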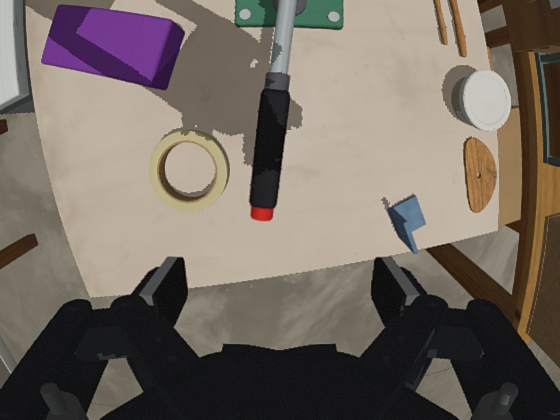

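Wrist view: black grip runs (276,80)–(265,208), red end cap (262,213), tape roll (190,170) well below. Compute the grip middle and arc.

```bash
python3 - <<'E'
from h import *
s=dict(np.load('pics/w8.npz'))
h=cv2.cvtColor(s['image'],cv2.COLOR_RGB2HSV);m=cv2.inRange(h,(0,0,0),(180,255,45));m[:,:245]=0;m[:,295:]=0;m[215:]=0;m[:70]=0
k,l,st,ce=cv2.connectedComponentsWithStats(m);i=1+np.argmax(st[1:,4]);print(st[i],ce[i])
v,u=np.nonzero(l==i);P=np.array([ray(s,a,b,.1345,True)[:2] for a,b in zip(u,v)],np.float32)*1000
r=cv2.minAreaRect(P);print(r)
g=np.array(r[0])/1000
for n in(np.array([.5708,-.1585]),np.array([.5713,-.1565])):
    d=g-n;print(np.linalg.norm(d),np.degrees(np.arctan2(d[1],d[0])))
print([ (p@np.r_[0,0]) for p in[]], cv2.fitLine(P,cv2.DIST_L2,0,.01,.01).ravel())
E
```

```text
[ 250   88   40  120 3300] [268.75848485 146.79939394]
((520.869140625, -320.15716552734375), (98.51808166503906, 23.718721389770508), 72.96871185302734)
0.16919258223770048 -107.1642882514579
0.1712511004511954 -107.12665096326397
[] [ 2.9160434e-01  9.5653903e-01  5.2137567e+02 -3.1883029e+02]
```

>>> play_rows(motion=[{"linear": [0.02,4.45,0],"dr": [0,0,-0.12],"claw": -1},{"linear": [0.02,4.45,-5],"dr": [0,0,-0.12],"claw": -1},{"linear": [0.02,4.45,-10],"dr": [0,0,-0.12],"claw": -1},{"linear": [0.02,4.45,-14.6],"dr": [0,0,-0.12],"claw": -1},{"linear": [0.02,4.45,-14.6],"dr": [0,0,-0.12],"claw": -1},{"linear": [0.02,4.45,-14.6],"dr": [0,0,-0.12],"claw": -0.2},{"linear": [0.02,4.45,-14.6],"dr": [0,0,-0.12],"claw": 1},{"linear": [0.02,4.45,-14.6],"dr": [0,0,-0.12],"claw": 1}], squeeze=20)

```text
time_s: 16.58
ee_pos: [0.5218, -0.3219, 0.1347]
tool_rot: [3.105, -0.465, 0.004]
force: [0.2, -0.4, -0.5]
grip_width: 0.0321
```

>>> play_rows(motion=[{"linear": [0,0,0],"dr": [0,0,0],"claw": 1},{"linear": [0,0,0],"dr": [0,0,0],"claw": 1},{"linear": [0,0,0],"dr": [0,0,0],"claw": 1}])

```text
time_s: 16.95
ee_pos: [0.5212, -0.3218, 0.1334]
tool_rot: [3.106, -0.465, 0.002]
force: [-1.1, -1.7, 3.6]
grip_width: 0.0236
```

```bash
cat > arc.py <<'E'
from h import *
o=observe();print(o['ee_pos'],o['tool_rot'],'F',o['force'],'M',o['moment'],o['grip_width'],'t',o['time_s'])
n=np.array([.5710,-.1577]);d=o['ee_pos'][:2]-n;r=np.linalg.norm(d);a=np.arctan2(d[1],d[0])
R=cv2.Rodrigues(o['tool_rot'])[0]
print('r',r,'ang',np.degrees(a),'toolyaw',np.degrees(np.arctan2(R[1,0],R[0,0])),'tangential(cw) F',o['force'][:2]@[np.sin(a),-np.cos(a)],'radial',o['force'][:2]@[np.cos(a),np.sin(a)],'turned from -107.05:',np.radians(-107.05)-a)
E
cat > plan.py <<'E'
from arc import *
for k in range(1,9):
    b=a-.07*k; q=n+.170*np.array([np.cos(b),np.sin(b)]);print(k,((q-n-d)*100).round(2),-.07*k)
E
python3 plan.py
```

```text
[ 0.52123755 -0.32178204  0.13338844] [ 3.10601413e+00 -4.64603807e-01  1.72231029e-03] F [-1.05520222 -1.7256874   3.61223321] M [-0.02817694 -0.02100241  0.33302067] 0.023566448371129152 t 16.95
r 0.17146200094185518 ang -106.87138776117011 toolyaw -17.014653094420698 tangential(cw) F 0.5089483814516804 radial 1.9576568284797307 turned from -107.05: -0.0031173716519399264
1 [-1.08  0.52] -0.07
2 [-2.18  0.99] -0.14
3 [-3.24  1.53] -0.21000000000000002
4 [-4.26  2.14] -0.28
5 [-5.24  2.82] -0.35000000000000003
6 [-6.16  3.57] -0.42000000000000004
7 [-7.03  4.38] -0.49000000000000005
8 [-7.85  5.25] -0.56
```

>>> play_rows(motion=[{"linear": [-1.1,0.4,0],"dr": [0,0,-0.07],"claw": 1},{"linear": [-2.2,0.9,0],"dr": [0,0,-0.14],"claw": 1},{"linear": [-3.26,1.46,0],"dr": [0,0,-0.21],"claw": 1},{"linear": [-4.28,2.08,0],"dr": [0,0,-0.28],"claw": 1},{"linear": [-5.26,2.77,0],"dr": [0,0,-0.35],"claw": 1},{"linear": [-6.18,3.52,0],"dr": [0,0,-0.42],"claw": 1},{"linear": [-6.18,3.52,0],"dr": [0,0,-0.42],"claw": 1}])

```text
time_s: 17.82
ee_pos: [0.4579, -0.2868, 0.1333]
tool_rot: [2.939, -1.104, -0.001]
force: [-4.6, -3.4, 4.3]
grip_width: 0.0236
```

```bash
sed -i 's/\.07\*k/.03*k/g' plan.py; python3 plan.py
```

```text
[ 0.45791898 -0.28675872  0.1332928 ] [ 2.93920284e+00 -1.10357296e+00 -1.00043898e-03] F [-4.64020831 -3.42051285  4.26785077] M [-0.43969805  0.72304515 -0.10858745] 0.023591072100313543 t 17.825
r 0.171590997290218 ang -131.224785781518 toolyaw -41.15896813068934 tangential(cw) F 1.235870488999843 radial 5.630636330069146 turned from -107.05: 0.4219296078517998
1 [-0.27  0.46] -0.03
2 [-0.64  0.81] -0.06
3 [-1.    1.18] -0.09
4 [-1.35  1.55] -0.12
5 [-1.68  1.94] -0.15
6 [-2.    2.33] -0.18
7 [-2.31  2.74] -0.21
8 [-2.61  3.15] -0.24
```

>>> play_rows(motion=[{"linear": [-0.5,0.19,0],"dr": [0,0,-0.03],"claw": 1},{"linear": [-0.87,0.54,0],"dr": [0,0,-0.06],"claw": 1},{"linear": [-1.23,0.91,0],"dr": [0,0,-0.09],"claw": 1},{"linear": [-1.58,1.28,0],"dr": [0,0,-0.12],"claw": 1},{"linear": [-1.58,1.28,0],"dr": [0,0,-0.12],"claw": 1}])

```text
time_s: 18.45
ee_pos: [0.4432, -0.2725, 0.1328]
tool_rot: [-2.869, 1.278, 0.001]
force: [0.4, 2.2, 4.7]
grip_width: 0.0235
```

```bash
sed -i 's/\.170\*np/r*np/g' plan.py; python3 plan.py
```

```text
[ 0.44318829 -0.27253236  0.13284367] [-2.86915758e+00  1.27782813e+00  5.04665680e-04] F [0.36719751 2.19742867 4.69843881] M [ 0.5182501  -0.36921091 -0.16658438] 0.023520693329582672 t 18.45
r 0.1718205595052899 ang -138.06190751954472 toolyaw -48.01321816864412 tangential(cw) F 1.389187410095385 radial -1.7417477227600304 turned from -107.05: 0.5412598935400432
1 [-0.34  0.39] -0.03
2 [-0.67  0.79] -0.06
3 [-0.98  1.2 ] -0.09
4 [-1.28  1.61] -0.12
5 [-1.57  2.04] -0.15
6 [-1.85  2.47] -0.18
7 [-2.11  2.92] -0.21
8 [-2.36  3.37] -0.24
```

>>> play_rows(motion=[{"linear": [-0.34,0.39,0],"dr": [0,0,-0.03],"claw": 1},{"linear": [-0.67,0.79,0],"dr": [0,0,-0.06],"claw": 1},{"linear": [-0.67,0.79,0],"dr": [0,0,-0.06],"claw": 1}])

```text
time_s: 18.82
ee_pos: [0.4365, -0.2647, 0.1328]
tool_rot: [-2.83, 1.363, 0.0]
force: [2.6, 2.7, 4.1]
grip_width: 0.024
```

```bash
python3 plan.py|head -4
```

```text
[ 0.43649932 -0.2646731   0.13280734] [-2.82952473e+00  1.36336964e+00  4.93725039e-04] F [2.61506916 2.66497735 4.08383969] M [ 0.61489035 -0.67901599 -0.20871933] 0.02395337544696879 t 18.825
r 0.17185364878032752 ang -141.50354009821422 toolyaw -51.452964327058005 tangential(cw) F 0.4579431343496938 radial -3.7055335774075315 turned from -107.05: 0.6013277136817285
1 [-0.31  0.41] -0.03
2 [-0.62  0.83] -0.06
```

>>> play_rows(motion=[{"linear": [-0.26,0.45,0],"dr": [0,0,-0.03],"claw": 1},{"linear": [-0.54,0.89,0],"dr": [0,0,-0.06],"claw": 1},{"linear": [-0.54,0.89,0],"dr": [0,0,-0.06],"claw": 1}])

```text
time_s: 19.2
ee_pos: [0.4304, -0.2563, 0.1328]
tool_rot: [2.787, -1.448, -0.002]
force: [-1.9, -2.0, 5.4]
grip_width: 0.0231
```

```bash
python3 plan.py|head -4
```

```text
[ 0.43041821 -0.25634403  0.13278645] [ 2.78742496e+00 -1.44756026e+00 -1.68960016e-03] F [-1.93309531 -2.01063941  5.43393264] M [-0.06909206  0.0836773  -0.32370195] 0.023121174946642314 t 19.2
r 0.1717378403395449 ang -144.94326413987923 toolyaw -54.88735910543067 tangential(cw) F -0.5355311895222343 radial 2.7372860012948292 turned from -107.05: 0.6613622235687899
1 [-0.29  0.43] -0.03
2 [-0.57  0.86] -0.06
```

>>> play_rows(motion=[{"linear": [-0.3,0.42,0],"dr": [0,0,-0.03],"claw": 1},{"linear": [-0.58,0.85,0],"dr": [0,0,-0.06],"claw": 1},{"linear": [-0.58,0.85,0],"dr": [0,0,-0.06],"claw": 1}])

```text
time_s: 19.58
ee_pos: [0.4259, -0.2494, 0.1333]
tool_rot: [2.741, -1.529, 0.005]
force: [0.9, -7.3, 2.4]
grip_width: 0.0236
```

```bash
python3 plan.py|head -4
```

```text
[ 0.42589521 -0.24939894  0.13332485] [ 2.74135379 -1.52933318  0.00500572] F [ 0.86709426 -7.29055188  2.43073113] M [-0.96543438 -0.1256756   0.30706297] 0.023553461525548807 t 19.575
r 0.1716510849408352 ang -147.70916775165546 toolyaw -58.31205252979514 tangential(cw) F -6.626265088060703 radial 3.1617416245743355 turned from -107.05: 0.709636348387088
1 [-0.27  0.44] -0.03
2 [-0.52  0.89] -0.06
```

>>> play_rows(motion=[{"linear": [-0.27,0.44,0],"dr": [0,0,-0.03],"claw": 1},{"linear": [-0.52,0.89,0],"dr": [0,0,-0.065],"claw": 1},{"linear": [-0.52,0.89,0],"dr": [0,0,-0.065],"claw": 1}])

```text
time_s: 19.95
ee_pos: [0.4212, -0.2412, 0.1335]
tool_rot: [2.689, -1.619, 0.008]
force: [2.0, -8.2, 1.8]
grip_width: 0.0236
```

```bash
python3 plan.py|head -4
```

```text
[ 0.42120343 -0.2412166   0.13351576] [ 2.68922015 -1.61851845  0.00776981] F [ 2.03253996 -8.21584511  1.79293335] M [-1.26591585 -0.16886743 -0.01376269] 0.02356867676950096 t 19.95
r 0.17150519937077352 ang -150.8588713585994 toolyaw -62.083632730109436 tangential(cw) F -8.16567788831242 radial 2.225541342393177 turned from -107.05: 0.7646090467902009
1 [-0.24  0.45] -0.03
2 [-0.47  0.91] -0.06
```

>>> play_rows(motion=[{"linear": [-0.24,0.45,0],"dr": [0,0,-0.035],"claw": 1},{"linear": [-0.47,0.91,0],"dr": [0,0,-0.07],"claw": 1},{"linear": [-0.47,0.91,0],"dr": [0,0,-0.07],"claw": 1}])

```text
time_s: 20.32
ee_pos: [0.4169, -0.2324, 0.1336]
tool_rot: [2.631, -1.712, 0.01]
force: [2.8, -9.1, 2.9]
grip_width: 0.0238
```

```bash
python3 plan.py|head -4; python3 - <<'E'
from h import *
take('scene','scene9');take('side','side9')
E
```

```text
[ 0.416925   -0.23242001  0.13363625] [ 2.63081925 -1.71218261  0.00959514] F [ 2.83648945 -9.0640783   2.90831593] M [-1.46059606 -0.40280429 -0.15647774] 0.023792356630324446 t 20.325
r 0.17123722015043155 ang -154.12852988055104 toolyaw -66.11375477265372 tangential(cw) F -9.393345555742332 radial 1.4029423095797857 turned from -107.05: 0.8216753534141483
1 [-0.22  0.47] -0.03
2 [-0.42  0.94] -0.06
```

>>> play_rows(motion=[{"linear": [0.25,-0.5,0],"dr": [0,0,0.04],"claw": 1},{"linear": [0.52,-1.0,0],"dr": [0,0,0.08],"claw": 1},{"linear": [0.78,-1.45,0],"dr": [0,0,0.12],"claw": 1},{"linear": [0.78,-1.45,0],"dr": [0,0,0.12],"claw": 1}])

```text
time_s: 20.92
ee_pos: [0.4245, -0.2471, 0.1334]
tool_rot: [2.729, -1.55, 0.008]
force: [1.7, -9.9, 2.2]
grip_width: 0.0238
```

```bash
python3 plan.py|head -2
```

```text
[ 0.42451701 -0.24711608  0.13343603] [ 2.72922453 -1.54996144  0.00754187] F [ 1.68404106 -9.91890225  2.20229408] M [-1.39847839 -0.28992813 -0.01666424] 0.02377881072358545 t 20.925
r 0.17161731019791737 ang -148.59929126411507 toolyaw -59.18556117917006 tangential(cw) F -9.343642388974219 radial 3.730544599565161 turned from -107.05: 0.7251719344289247
```

>>> play_rows(motion=[{"linear": [0.06,-0.1,0],"dr": [0,0,0.01],"claw": 1},{"linear": [0.06,-0.1,0],"dr": [0,0,0.01],"claw": -0.5},{"linear": [0.06,-0.1,0],"dr": [0,0,0.01],"claw": -1},{"linear": [0.06,-0.1,0],"dr": [0,0,0.01],"claw": -1},{"linear": [0.06,-0.1,3],"dr": [0,0,0.01],"claw": -1},{"linear": [0.06,-0.1,8],"dr": [0,0,0.01],"claw": -1},{"linear": [0.06,-0.1,14],"dr": [0,0,0.01],"claw": -1},{"linear": [0.06,-3,18],"dr": [0,0,0.15],"claw": -1}])

```text
time_s: 21.92
ee_pos: [0.4241, -0.273, 0.3154]
tool_rot: [-2.844, 1.333, -0.002]
force: [0.9, -1.0, 0.4]
grip_width: 0.0852
```

>>> play_rows(motion=[{"linear": [2,-4,1],"dr": [0,0,0.15],"claw": -1},{"linear": [4,-6,2],"dr": [0,0,0.3],"claw": -1},{"linear": [6,-6,3],"dr": [0,0,0.45],"claw": -1},{"linear": [8,-6,4],"dr": [0,0,0.6],"claw": -1},{"linear": [8,-6,4],"dr": [0,0,0.75],"claw": -1},{"linear": [8,-6,4],"dr": [0,0,0.75],"claw": -1},{"linear": [8,-6,4],"dr": [0,0,0.75],"claw": -1}])

```text
time_s: 22.8
ee_pos: [0.5036, -0.3341, 0.3522]
tool_rot: [-3.133, 0.212, 0.002]
force: [-0.0, -0.9, -1.0]
grip_width: 0.0855
```

```bash
python3 - <<'E'
from h import *
s=take('wrist','w10');o=observe();print(o['ee_pos'],o['tool_rot'],o['force'],o['time_s'])
L=take('side','side10');take('scene','scene10')
c=np.zeros((420,800,3),np.uint8);c[:,:560]=s['image'];c[:240,560:]=cv2.resize(L['image'][180:340,250:410],(240,240),interpolation=cv2.INTER_CUBIC)
cv2.imwrite('pics/c10.png',c[:,:,::-1])
E
```

```text
[ 0.50360525 -0.33415912  0.35243046] [-3.13383416e+00  2.11047386e-01  1.22840691e-03] [-0.96042565 -0.10144373 -0.18330036] 22.85
```

View pics/c10.png

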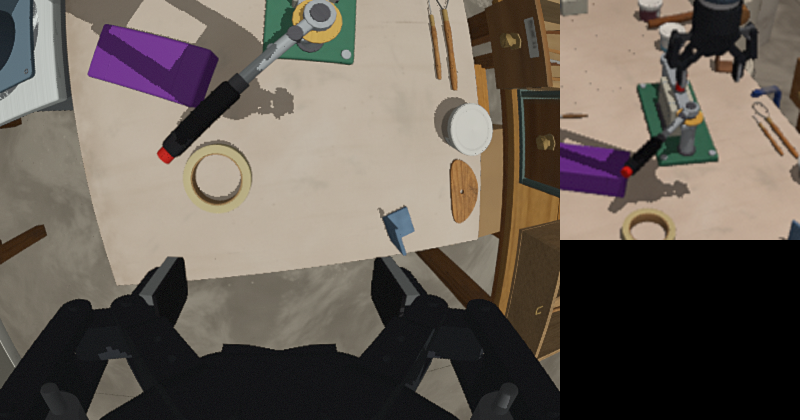

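Final view: wrench turned toward the robot, straight, grip (240,85)–(170,155); bar appears closed over the mould in the side inset; tape roll untouched. One numeric check of wrench angle, red dot, handle and mould from nearer.

>>> play_rows(motion=[{"linear": [3,5,-2],"dr": [0,0,0],"claw": -1},{"linear": [5,10,-4],"dr": [0,0,0],"claw": -1},{"linear": [5,15,-4],"dr": [0,0,0],"claw": -1},{"linear": [5,17,-4],"dr": [0,0,0],"claw": -1},{"linear": [5,17,-4],"dr": [0,0,0],"claw": -1},{"linear": [5,17,-4],"dr": [0,0,0],"claw": -1}])

```text
time_s: 23.7
ee_pos: [0.554, -0.1659, 0.3131]
tool_rot: [3.133, -0.209, 0.001]
force: [0.2, 0.7, 0.1]
grip_width: 0.0855
```

```bash
python3 - <<'E'
from h import *
s=take('wrist','w11')
c=np.array([.5912,-.0555]);ey=np.array([.194,.981]);ex=np.array([.981,-.194])
L=lambda p:np.round([(p[:2]-c)@ex*1e3,(p[:2]-c)@ey*1e3],1)
def reds(s,z):
    h=cv2.cvtColor(s['image'],cv2.COLOR_RGB2HSV);m=cv2.inRange(h,(0,150,90),(7,255,255))|cv2.inRange(h,(174,150,90),(180,255,255))
    k,_,st,ce=cv2.connectedComponentsWithStats(m)
    for i in range(1,k):
        if st[i,4]>5:
            print(st[i],ce[i].round(1),[(zz,L(ray(s,*ce[i],zz,True)).tolist()) for zz in z])
for f in('w2','w6','w8','w10','w11'):
    print(f);reds(dict(np.load(f'pics/{f}.npz')),(.112,.158))
w=dict(np.load('pics/w10.npz'))
h=cv2.cvtColor(w['image'],cv2.COLOR_RGB2HSV);m=cv2.inRange(h,(0,0,0),(180,255,45));m[:60]=0;m[175:]=0;m[:,:150]=0;m[:,255:]=0
k,l,st,ce=cv2.connectedComponentsWithStats(m);i=1+np.argmax(st[1:,4]);v,u=np.nonzero(l==i)
r=cv2.minAreaRect(np.array([ray(w,a,b,.1345,True)[:2] for a,b in zip(u,v)],np.float32)*1000);d=np.array(r[0])/1e3-[.571,-.1577]
print(r,'ang',np.degrees(np.arctan2(d[1],d[0])),'turn',np.radians(-107.05)-np.arctan2(d[1],d[0]))
b,bb,_,_=rect(s,(s['image'].shape[1]//2,5),.09,(20,0,60),(60,37,255)) if 0 else (0,0,0,0)
E
```

```text
w2
[263  64   8   3  20] [266.6  65.2] [(0.112, [-0.3, -82.1]), (0.158, [1.3, -89.7])]
w6
[ 29   0  32  16 385] [44.8  6.1] [(0.112, [-217.8, 145.1]), (0.158, [-177.8, 122.3])]
[  91   28   47   35 1044] [111.8  46.6] [(0.112, [-133.1, 85.0]), (0.158, [-107.9, 72.6])]
[260 230   8   8  52] [263.4 233.2] [(0.112, [-0.3, -84.5]), (0.158, [1.8, -67.5])]
w8
[251 207  22  14 262] [261.4 213.4] [(0.112, [-24.0, -335.0]), (0.158, [-21.7, -321.0])]
w10
[157 147  17  16 149] [164.5 155.5] [(0.112, [-165.4, -268.2]), (0.158, [-148.8, -262.2])]
w11
[288  69  30  29 660] [302.3  82.8] [(0.112, [2.3, -10.1]), (0.158, [-0.7, -15.2])]
[291 154   8   8  45] [294.2 157.3] [(0.112, [-0.6, -84.5]), (0.158, [-3.2, -79.0])]
((435.9100646972656, -250.0782470703125), (110.84754180908203, 25.477083206176758), 33.98904800415039) ang -145.63459600383396 turn 0.6734282408187495
```

```bash
python3 - <<'E'
from h import *
s=dict(np.load('pics/w11.npz'))
c=np.array([.5912,-.0555]);ey=np.array([.194,.981]);ex=np.array([.981,-.194])
for x,y in((-28,60),(28,60),(28,-60),(-28,-60)): print(np.round(proj(s,np.r_[c+ex*x/1e3+ey*y/1e3,.09],True),1))
h=cv2.cvtColor(s['image'],cv2.COLOR_RGB2HSV)
for y in(40,-45):
    row=[]
    for x in range(-36,37,2):
        u,v=proj(s,np.r_[c+ex*x/1e3+ey*y/1e3,.09],True); u,v=int(round(u)),int(round(v))
        row.append((x,int(h[v,u,0]),int(h[v,u,1])) if 0<=v<420 and 0<=u<560 else None)
    print(y,row)
close_job()
E
```

```text
[275.9  19.8]
[329.   24.2]
[321.8 133.8]
[268.8 130.1]
40 [(-36, 76, 107), (-34, 75, 113), (-32, 77, 109), (-30, 74, 117), (-28, 32, 33), (-26, 26, 25), (-24, 27, 25), (-22, 30, 23), (-20, 28, 24), (-18, 26, 24), (-16, 25, 25), (-14, 28, 28), (-12, 95, 11), (-10, 90, 8), (-8, 90, 8), (-6, 90, 8), (-4, 95, 9), (-2, 90, 8), (0, 95, 9), (2, 90, 9), (4, 95, 9), (6, 90, 8), (8, 90, 8), (10, 96, 8), (12, 95, 9), (14, 33, 15), (16, 27, 26), (18, 27, 26), (20, 26, 24), (22, 26, 24), (24, 27, 26), (26, 25, 27), (28, 66, 56), (30, 74, 101), (32, 74, 104), (34, 74, 104), (36, 75, 108)]
-45 [(-36, 74, 114), (-34, 74, 112), (-32, 74, 110), (-30, 75, 112), (-28, 42, 30), (-26, 27, 27), (-24, 28, 29), (-22, 28, 29), (-20, 28, 29), (-18, 27, 26), (-16, 28, 28), (-14, 28, 31), (-12, 98, 12), (-10, 90, 8), (-8, 90, 8), (-6, 90, 11), (-4, 90, 13), (-2, 90, 8), (0, 105, 10), (2, 98, 10), (4, 90, 10), (6, 110, 8), (8, 100, 8), (10, 98, 10), (12, 84, 13), (14, 30, 19), (16, 28, 30), (18, 28, 28), (20, 26, 24), (22, 26, 23), (24, 26, 23), (26, 25, 26), (28, 74, 96), (30, 75, 106), (32, 74, 106), (34, 75, 109), (36, 74, 103)]
the job is handed in; nothing more can be done
```

The job is handed in, about 24 s into the 62 s allowed. I laid the mould half on the lower one, closed the bar onto its stop, tightened the nut until the wrench broke over, and let go with the gripper clear. The hand-in reports no verdict.

- **Mould:** it was set down gently (about 5 N change at contact). The last view shows its long edges within about 1 mm of the lower half's edges, square to the press. The lengthwise position was last measured before the bar went over, and was about 1 mm off.
- **Bar:** the stop pushed back with about 9 N. The handle was last seen within 1 mm of where it should be when closed.
- **Wrench:** force across the grip levelled off at 8 to 9.5 N, well under the 18 N that drags the washer. I worked out the bend at about 0.15 rad from the tool position; I could not see it directly.
- **Washer:** the red dot was in the same place before and after, to 0.3 mm.
- **Nut:** the nut seated at about 0.70 rad of turn by tool position. The camera, after letting go, gave 0.67 to 0.68 rad. That small disagreement may be measurement error or slight loosening, and puts the nut at about 0.77 to 0.78, still above the 0.7 limit.
- **Tubs and tape roll:** I never touched them, but I did not re-measure where they stand.

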